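Blow-off booth: set the air lever, then hold a lock plate in the guard slot

ROBOT

A 7-joint arm with a two-finger parallel gripper is mounted at the origin on the work surface. World frame = base frame: x ahead of the robot, y to its left, z up, the work surface at z = 0. Lengths are in m, angles in rad, forces in N, time in s.
With the tool pointing down it reaches from about 0.425 to 0.875 m from the base axis. Payload 4.7 kg.
Tool frame: the origin (TCP) lies between the finger pads, 19 mm behind the fingertips; this is the grasp point; z points along the fingers, y is the line along which they close (so a half turn about z gives the same grasp; the last joint's range is limited). The gripper opens to 87 mm and grips with 3 to 60 N. Pads are 19 mm wide; open, the fingers measure 117 mm over their backs; the gripper's body (75 mm by 190 mm) begins 51 mm behind the grasp point.
Start: joints at [-1.329, 0.321, -0.07, 1.45, 0.023, 1.371, -0.057], TCP at [0.147, 0.633, 0.241] pointing down, gripper open.
Joint ranges: [-2.86, 2.86], [-0.3, 2.09], [-1.38, 1.24], [0.06, 2.45], [-1.56, 4.7], [0.09, 2.05], [-2.69, 2.69]. Speed limits (rad/s): [2.57, 2.57, 3.14, 3.14, 3.14, 3.14, 3.14].

INTERFACE

Orientations are given as a rotation vector (axis times angle).
In Python, from bench import ctrl gives the robot as it stands.
- The arm moves only by the tool move_arm, never from a script. Its argument "increments" is text: rows parted by semicolons, each of 7 numbers parted by spaces: the shift along the world's x, y, z in mm, then the turn, a rotation vector about the world's x, y, z in degrees, then the closure in counts, from 0 (fully open) to 255 (shut). A call has exactly 8 rows; each row shifts and turns the commanded pose from where the row before left it; what a row does not reach is not made up. A row lasts 1/12 s, in which the tool goes at most 41.7 mm and 7.16 degrees, less where a joint would pass 70% of its speed; a pose out of reach is approached as far as the arm can. A call with a gripper value outside its range is refused whole. The fingers move at their own pace and stop on an object; "grip_force" is the grip in N (left out, the last holds). Time passes only in rows, so rows that do not move let the fingers close, or fill a call up. It gives the time, the measured TCP pose, the force, the opening and the grip force at its end, in the units of the state.
- ctrl.get_state(): the state, without advancing time (a new reading comes with each control period).
- ctrl.get_image(name): name is "scene" or "top" or "wrist"; returns a dict with "frame" (384x512x3 uint8, red, green, blue), "depth" (384x512 float32, m along the optical axis (not along the pixel's ray), 0 where there is no reading), "fx", "fy", "cx", "cy" (pixels), "position" and "orientation" of the camera in the world. Camera axes: x right, y down, z forward; pixel columns grow to the right and rows downward; lengths in m; the calibration is good to about 2 mm. A picture is of the moment at which its call begins.
- ctrl.close_job(): hands the job in; it is judged then, once.
Trained networks look in a picture, given as the dict that the camera call returned (one of the last four; its "shot" number tells which), for a name from the list of things; names that differ only in an ending like _2 or _b are one class to them, and where a whole thing is asked for, a point or a joint stands for the part that bears it (a point fixed in the world has none). Each returns a list of dicts, best first, with "score" (0 to 1); they miss things now and then, are a little off and sometimes report something else, mostly with a low value. They report only what shows in the picture. A call takes as long as a camera call. They do not tell look-alikes from the thing itself.
- ctrl.find_in(target, picture): "centre" ([x, y, z] in m, in world coordinates, good to about 4 mm: the middle of the surface that is visible of it).
- ctrl.silhouettes(target, picture): "region" (384x512 bool, what is visible of it).
The state is a dict: "time": time; "joint_positions": joint angles; "qd": joint speeds; "joint_torque": joint torques, N m; "position": TCP position; "tool_rot": TCP orientation; "ft_force": force on the tool from outside, world axes, zero at the start; "torque": the same for the moment, N m; "grip_width": opening from 0.0 (shut) to 1.0 (fully open); "grip_force": force on a finger pad.
Only numpy, scipy, OpenCV 4.12 (cv2) and the standard library are available. Lean on these libraries where they do the work, as an engineer would, in place of code of your own. Each camera call takes 0.05 s, during which the arm holds its last target. There are 200 camera calls.

TASK

First swing the blue air lever until it points at the red marker on the white scale, and let go of it. Then take the black lock plate from the wooden rack, lower it foot first through the slot in the booth's yellow top until its orange line is level with that top, and finish while holding it there, upright and hanging freely in the gripper. Leave the other plates and loose things where they are.

Things in the scene. Friction and masses are not known exactly. Their poses are not given: they have to be found in the camera images.
- black_plate: black lock plate, loose, 0.2 to 0.3 kg: 50 mm wide (its x), 10 mm thick (its y), 130 mm tall (its z). Starts upright in any of the rack's three grooves. Origin: centre of its foot edge. The lowest 4 mm are stepped in to 46 x 7 mm; orange line round it 65 mm above the foot. No shoulder: let go in the slot, it falls in. Grip it across its thickness near the top; front and back are alike.
- plate_foot (a point): centre of the black plate's foot edge (same place and axes as the plate's origin)
- plate_grip (a point): point inside the black plate 15 mm below its top edge, 115 mm above its foot: a good height for the TCP when gripping
- brass_plate: brass plate of the same shape in another groove of the rack; leave it. Origin at its foot, axes as for the black plate
- white_plate: white plate of the same shape in another groove of the rack; leave it. Origin at its foot, axes as for the black plate
- rack: fixed wooden rack, 90 mm (its x) by 200 mm (its y) by 42 mm high, origin at the centre of its underside. Three grooves along its x at y = -75, 0 and 75 mm, each 13 mm wide, floor 12 mm up, 30 mm deep; the plates stand in them with their thickness along the rack's y
- booth: fixed blow-off booth, 150 x 150 mm and 140 mm high: blue sides (+-y), clear windows (+-x), flat yellow top 12 mm thick with one slot right through its middle. Hollow below (inner floor 8 mm above the table, so 120 mm clear under the yellow top). Origin: centre of the underside
- slot (a point): centre of the slot's mouth in the upper face of the yellow top, 140 mm above the table; z up. The slot is 54 mm long along this point's x and 12 mm wide along its y (2 mm of clearance in all on the plate's thickness; 2 mm a side on its width), with a 2 mm chamfer round the mouth
- air_lever (a joint): angle of the blue air lever about its upright axis (rad), 0 to 1.6. At 0 it points along the valve's -x; it grows clockwise seen from above (towards the valve's +y). It stays where it is left; turning it takes about 1.5 N at the grip post
- set_marker (a joint): angle of the red marker about the same axis, same zero and sense (rad): the lever angle asked for. It is stiff and stays put
- lever_grip (a point): middle of the lever's blue upright grip post: 16 mm diameter, 73 to 123 mm above the table (this point 103 mm), 85 mm from the axis; the point's -x points along the lever away from the axis. The bar under the post is 14 mm wide, its top at 73 mm, and runs on to 112 mm from the axis; pinch the post from above
- valve: fixed air valve carrying the lever, marker and white quadrant scale (scale's top 58 mm above the table, reaching 130 mm from the axis). Origin: where the lever's upright axis meets the table; z up
- marker (a point): red marker on the rim of the white scale, 131 mm from the lever axis, 64 mm above the table; the point's -x axis points away from the axis
- oil_bottle: loose red oil bottle, 48 mm diameter, 120 mm high, origin under its centre; leave it
- pin_cup: loose green cup, 70 mm diameter, 70 mm high, origin under its centre; leave it
- screwdriver: loose screwdriver, 170 mm long, lying on the table in front of the booth, origin under its middle; leave it
- knob_cap: loose dark round knob cap, 36 mm diameter, 16 mm high, origin under its centre; leave it
There are look-alikes about, which are no part of the job. What is shaped like the black_plate but green is not meant. Of the things that look like the valve, the larger one is meant.

How it is judged:
On the way, in this order (a step that is already met when the one before it is completed fails the run):
1. the lever points at the red marker and is let go, the plate still in the rack (angle between the x axis of lever_grip and the x axis of marker, either way round below 0.09 rad and contact force between the fingers and valve below 0.2 N and distance of black_plate from where it was at the start of the episode below 0.03 m), for 0.2 s.
2. the black plate's foot is through the slot (z of plate_foot in the frame of slot below -0.015 m and horizontal distance between plate_foot and slot below 0.012 m and angle between black_plate's own z axis and vertical below 0.2 rad), for 0.1 s.
At the end, for the whole second after the job is handed in: Lever within 0.09 rad of the marker; black plate in the slot, orange line within 12 mm of the yellow top, foot within 12 mm sideways of the slot centre, within 0.12 rad of upright, still, held by the fingers (over 3 N), pressing on the booth with under 10 N (angle between the x axis of lever_grip and the x axis of marker, either way round below 0.09 rad and z of plate_foot in the frame of slot between -0.077 and -0.053 m and horizontal distance between plate_foot and slot below 0.012 m and angle between black_plate's own z axis and vertical below 0.12 rad and contact force between the fingers and black_plate above 3 N and contact force between booth and black_plate below 10 N and linear speed of black_plate below 0.02 m/s); the arm keeps its last pose, push and grip.
It fails at once if another plate is moved more than 30 mm (distance of any of brass_plate, white_plate from where it was at the start of the episode above 0.03 m).
It fails at once if a loose thing on the table is moved more than 30 mm (distance of any of oil_bottle, pin_cup, screwdriver, knob_cap from where it was at the start of the episode above 0.03 m).
It also fails if it takes over 64 s, if anything falls off the work surface, if the arm or the gripper's body presses on something with over 40 N, if the wrist force passes 120 N, or if a joint passes its speed limit or range.

## Working session

There is one attempt and no reset: what is moved stays moved. The work goes in short steps, Python scripts to look and compute and a tool call to move; the robot and the scene stay as the last step left them, time stands still between calls to the robot, and variables do not carry over. Pictures are saved under pics/ and viewed, at most 10 in all, crops included, and the job is handed in when it is done.

Besides the shell and the picture viewer there is one more tool, called after "Request:" by a JSON object that holds its "method" and its "body". move_arm: Moves the arm, as the interface text tells. Its arguments: {"type":"object","properties":{"increments":{"type":"string"},"grip_force":{"type":"number"}},"required":["increments"]}

```bash
mkdir -p pics; cat > h.py <<'E'
import numpy as np, cv2
from scipy.spatial.transform import Rotation as R
from bench import ctrl
def rot(o):
    o=np.array(o,float)
    return o if o.shape==(3,3) else (R.from_rotvec(o) if o.size==3 else R.from_quat(o)).as_matrix()
def cloud(p):
    d=p["depth"]; v,u=np.mgrid[:d.shape[0],:d.shape[1]]
    c=np.stack([(u-p["cx"])/p["fx"]*d,(v-p["cy"])/p["fy"]*d,d],-1)
    w=c@rot(p["orientation"]).T+np.array(p["position"]); w[d==0]=np.nan
    return w
def save(p,n): cv2.imwrite("pics/"+n+".png",p["frame"][...,::-1])
E
python3 - <<'E'
from h import *
for n in ["scene","top"]:
    p=ctrl.get_image(n); save(p,n+"1"); print(n,p["position"],p["orientation"])
    np.savez("/tmp/"+n+".npz",w=cloud(p),f=p["frame"])
    for t in ["black_plate","brass_plate","white_plate","rack","booth","valve","air_lever","set_marker","oil_bottle","pin_cup","screwdriver","knob_cap"]:
        print(t,[(np.round(r["centre"],3).tolist(),round(r["score"],2)) for r in ctrl.find_in(t,p)][:4])
s=ctrl.get_state(); print(s["time"],s["position"],s["tool_rot"])
a=cv2.imread("pics/scene1.png");b=cv2.imread("pics/top1.png")
E
```

```text
scene [ 1.12875466 -0.62444912  0.76832929] [-2.13061746 -0.85692681  0.42968777]
black_plate [([0.402, -0.267, 0.073], 0.78), ([0.554, -0.293, 0.042], 0.68), ([0.504, -0.203, 0.102], 0.64)]
brass_plate [([0.538, -0.274, 0.1], 0.9)]
white_plate [([0.54, -0.354, 0.104], 0.66)]
rack [([0.556, -0.296, 0.042], 0.66)]
booth [([0.551, -0.057, 0.119], 0.76)]
valve [([0.313, 0.242, 0.044], 0.95), ([0.511, 0.268, 0.08], 0.72), ([0.544, 0.276, 0.056], 0.56)]
air_lever [([0.513, 0.27, 0.081], 0.53), ([0.292, 0.238, 0.053], 0.43)]
set_marker []
oil_bottle [([0.79, 0.053, 0.066], 0.79)]
pin_cup [([0.784, 0.169, 0.049], 0.96)]
screwdriver [([0.392, -0.093, 0.023], 0.73), ([0.542, 0.276, 0.057], 0.55)]
knob_cap []
top [ 0.38271507 -0.050143    1.00588276] [-2.11399504  2.11191766 -0.17809875]
black_plate [([0.495, -0.201, 0.118], 0.87), ([0.4, -0.248, 0.125], 0.6)]
brass_plate [([0.524, 0.374, 0.062], 0.59), ([0.526, -0.277, 0.11], 0.55)]
white_plate [([0.531, -0.346, 0.109], 0.83)]
rack [([0.519, -0.261, 0.043], 0.6), ([0.531, -0.345, 0.106], 0.42)]
booth [([0.515, -0.012, 0.139], 0.59), ([0.494, -0.199, 0.116], 0.46)]
valve [([0.305, 0.267, 0.032], 0.97), ([0.527, 0.294, 0.054], 0.76)]
air_lever [([0.303, 0.238, 0.048], 0.73), ([0.515, 0.266, 0.068], 0.7)]
set_marker []
oil_bottle [([0.774, 0.057, 0.077], 0.61)]
pin_cup [([0.788, 0.185, 0.041], 0.71)]
screwdriver [([0.395, -0.108, 0.025], 0.94)]
knob_cap [([0.387, 0.102, 0.015], 0.63)]
1.3 [0.14681719 0.63320887 0.2412725 ] [3.57050294e-01 3.12121562e+00 6.98854287e-05]
```

View pics/top1.png

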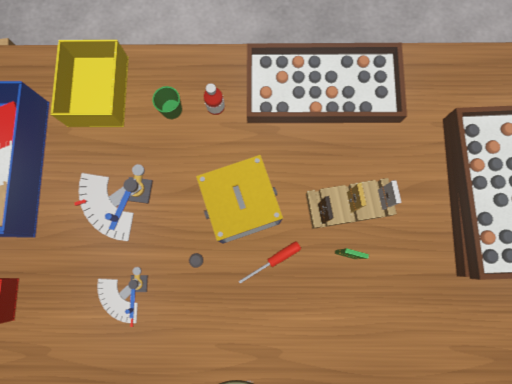

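View pics/scene1.png

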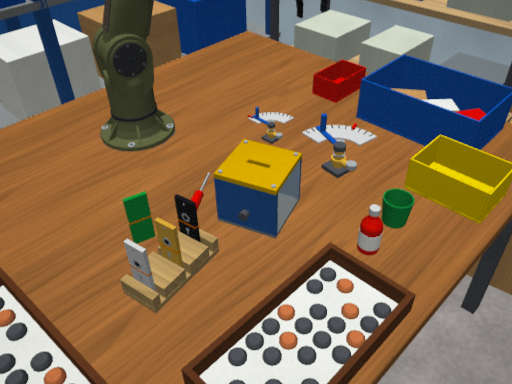

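The top view shows the large valve with its hub at about (131,186), the lever post at (111,220) and the red marker at (81,202). The slot is at (240,197) and the black plate at (325,208), in the groove nearest the booth. The green decoy is at (352,254) and the small valve at (135,285). Next I measure each of these.

```bash
cat > m.py <<'E'
from h import *
def rect(P):
    (c,(a,b),t)=cv2.minAreaRect((P[:,:2]*1000).astype(np.float32)); 
    if a<b: a,b,t=b,a,t+90
    return np.round(c,1),round(a,1),round(b,1),round((t+90)%180-90,1)
for n in ["top","scene"]:
    z=np.load(f"/tmp/{n}.npz"); w=z["w"]; f=z["f"]; hsv=cv2.cvtColor(f,cv2.COLOR_RGB2HSV); H,S,V=[hsv[...,i].astype(int) for i in range(3)]
    x,y,h=w[...,0],w[...,1],w[...,2]
    box=lambda x0,x1,y0,y1,z0,z1:(x>x0)&(x<x1)&(y>y0)&(y<y1)&(h>z0)&(h<z1)
    print(n)
    V1=box(.40,.66,.15,.45,.03,.16)
    blue=V1&(H>100)&(H<125)&(S>120)
    P=w[blue]; print("blue",len(P),"post>.115:",np.round(np.median(P[P[:,2]>.115],0),3),(P[:,2]>.115).sum(),"zmax",P[:,2].max().round(3)); 
    bar=P[P[:,2]<.085]; 
    if len(bar)>5: print("bar",rect(bar),bar[:,2].mean().round(3))
    red=V1&((H<6)|(H>174))&(S>150)&(h<.08); print("red",red.sum(),np.round(np.median(w[red],0),4))
    yel=box(.4,.68,-.13,.12,.125,.15)&(H>20)&(H<35)&(S>150); print("yellow",rect(w[yel]),np.median(h[yel]).round(4))
    m=yel.astype(np.uint8); cs,hh=cv2.findContours(m,cv2.RETR_CCOMP,cv2.CHAIN_APPROX_NONE)
    cs=[c for c,q in zip(cs,hh[0]) if q[3]>=0]; c=max(cs,key=cv2.contourArea)
    # project hole contour pixels to z=.14 by their own yellow-neighbour plane: use homography from yellow px
    vv,uu=np.where(yel); Hm,_=cv2.findHomography(np.c_[uu,vv].astype(np.float32),w[yel][:,:2].astype(np.float32),cv2.RANSAC,.004)
    mask=np.zeros_like(m); cv2.drawContours(mask,[c],-1,1,-1); v2,u2=np.where((mask>0)&(~yel))
    q=cv2.perspectiveTransform(np.c_[u2,v2].astype(np.float32)[None],Hm)[0]; print("slot",rect(q),len(q), np.round(q.mean(0)*1000,1))
    for lab,b in [("black",box(.44,.58,-.24,-.17,.12,.15)),("brass",box(.44,.6,-.31,-.24,.12,.15)),("white",box(.44,.6,-.39,-.31,.12,.15))]:
        t=w[b]; t=t[t[:,2]>np.percentile(t[:,2],98)-.008] if len(t) else t
        if len(t)>5: print(lab,rect(t),len(t),t[:,2].max().round(3),np.round(np.median(t,0),3))
    r=box(.4,.65,-.42,-.13,.034,.046)
    if r.sum()>20: print("rack",rect(w[r]))
    g=box(.3,.5,-.34,-.2,.03,.16)&(H>45)&(H<85)&(S>100); print("green",rect(w[g]),h[g].max().round(3))
E
python3 m.py
```

```text
top
blue 201 post>.115: [0.48  0.284 0.123] 27 zmax 0.126
bar (array([500.8, 276.5]), 94.7, 13.1, -20.9) 0.073
red 33 [0.5203 0.3782 0.0644]
yellow (array([521.5,  -7.7]), 150.8, 149.6, 19.1) 0.1396
slot (array([520.3,  -7.4]), 53.2, 14.5, 18.7) 160 [519.9  -7.4]
black (array([ 498.1, -203.4]), 49.4, 10.6, 9.8) 117 0.144 [ 0.498 -0.203  0.141]
brass (array([ 526.7, -274.5]), 49.7, 10.0, 8.7) 119 0.145 [ 0.527 -0.274  0.141]
white (array([ 531.7, -349.4]), 48.9, 10.6, 9.9) 122 0.144 [ 0.531 -0.349  0.14 ]
rack (array([ 490.7, -280.3]), 200.5, 156.3, -80.7)
green (array([ 400.1, -260.6]), 48.7, 10.1, 74.0) 0.132
scene
blue 180 post>.115: [0.486 0.279 0.121] 20 zmax 0.126
bar (array([503. , 271.9]), 99.4, 15.6, -21.1) 0.074
red 18 [0.5229 0.3709 0.0635]
yellow (array([522.4, -10.4]), 156.1, 150.7, -70.7) 0.1394
slot (array([600.6, -46.6]), 9.9, 8.5, -47.4) 17 [600.6 -46.3]
black (array([ 500.1, -204.2]), 52.1, 14.2, 8.9) 114 0.144 [ 0.5   -0.206  0.141]
brass (array([ 528. , -276.4]), 50.8, 11.5, 10.4) 138 0.144 [ 0.53  -0.278  0.141]
white (array([ 533.5, -351.8]), 52.0, 11.7, 7.9) 142 0.144 [ 0.535 -0.352  0.141]
rack (array([ 486. , -283.2]), 202.3, 170.5, -80.5)
green (array([ 434.5, -236.9]), 126.4, 36.4, 40.3) 0.134
```

The measurements agree with the given sizes: post height 123 mm, marker radius 132 mm, slot 53 mm long, plate 49 x 10.6 mm.

- **Lever:** axis at about (560,253). It points at 159° and the marker is at 108°, so it needs about -51°.
- **Plates:** yaw about 9.3°.
- **Slot:** yaw about 19°.

Next I approach the post.

Request:
{"method": "move_arm", "body": {"increments": "28 -29 0 0 0 -1 0;28 -29 0 0 0 -1 0;28 -29 0 0 0 -1 0;28 -29 0 0 0 -1 0;28 -29 0 0 0 -1 0;28 -29 0 0 0 -1 0;28 -29 0 0 0 -1 0;28 -29 0 0 0 -1 0", "grip_force": 15}}

```text
time: 1.97
position: [0.3719, 0.3996, 0.2417]
tool_rot: [0.575, 3.088, 0.001]
ft_force: [1.7, 1.0, -0.1]
grip_width: 0.999
grip_force: 0.0
```

Request:
{"method": "move_arm", "body": {"increments": "22 -24 0 0 0 0 0;22 -24 0 0 0 0 0;22 -24 0 0 0 0 0;22 -24 0 0 0 0 0;22 -22 0 0 0 0 0;0 0 -10 0 0 0 60;0 0 -10 0 0 0 100;0 0 0 0 0 0 100"}}

```text
time: 2.63
position: [0.4792, 0.2832, 0.2189]
tool_rot: [-0.573, -3.086, 0.003]
ft_force: [-0.3, -1.0, 0.2]
grip_width: 0.853
grip_force: 0.0
```

```bash
python3 - <<'E'
from h import *
p=ctrl.get_image("wrist"); save(p,"w1"); w=cloud(p); s=ctrl.get_state()
f=p["frame"]; hsv=cv2.cvtColor(f,cv2.COLOR_RGB2HSV); H,S=hsv[...,0],hsv[...,1]
x,y,h=w[...,0],w[...,1],w[...,2]
b=(H>100)&(H<125)&(S>120)&(h>.118)&(h<.13)&(x>.42)&(x<.56)
print(b.sum(),np.round(w[b].mean(0),4), (w[b].min(0)+w[b].max(0))/2)
print(s["time"],s["position"],s["grip_width"],np.degrees(np.arctan2(*rot(s["tool_rot"])[[1,0],1])))
b=((H<6)|(H>174))&(S>150)&(h>.04)&(h<.09); print("red",b.sum(),np.median(w[b],0))
E
```

```text
303 [0.4794 0.2848 0.123 ] [0.48001301 0.28484211 0.12165241]
2.6833 [0.47904938 0.28401901 0.21971278] 0.8114524624370296 69.05733279861155
red 262 [0.51874313 0.37691998 0.06430475]
```

View pics/w1.png

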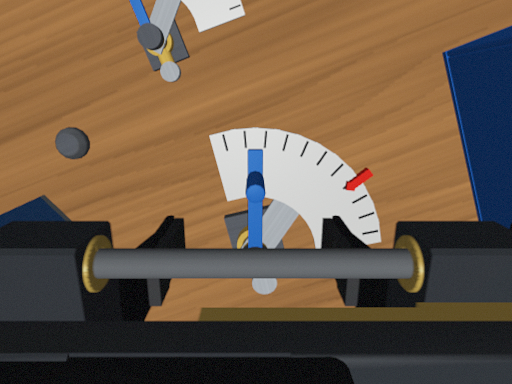

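The wrist view shows the lever post at (255,188) and the marker at (358,180). The TCP is directly above the post, so I descend and pinch.

Request:
{"method": "move_arm", "body": {"increments": "0 1 -30 0 0 0 100;0 0 -30 0 0 0 100;0 0 -30 0 0 0 100;0 0 -24 0 0 0 100;0 0 0 0 0 0 170;0 0 0 0 0 0 230;0 0 0 0 0 0 230;0 0 0 0 0 0 230"}}

```text
time: 3.35
position: [0.4819, 0.2856, 0.1096]
tool_rot: [0.572, 3.086, 0.005]
ft_force: [0.5, -0.1, 0.5]
grip_width: 0.387
grip_force: 0.0
```

Request:
{"method": "move_arm", "body": {"increments": "0 0 0 0 0 0 230;0 0 0 0 0 0 230;0 0 0 0 0 0 230;0 0 0 0 0 0 230;0 0 0 0 0 0 230;0 0 0 0 0 0 230;0 0 0 0 0 0 230;0 0 0 0 0 0 230"}}

```text
time: 4.02
position: [0.4813, 0.2845, 0.1083]
tool_rot: [0.574, 3.088, 0.002]
ft_force: [-0.6, -0.6, 5.9]
grip_width: 0.177
grip_force: 15.0
```

```bash
python3 - <<'E'
from h import *
a=np.array([.5600,.2535]); p0=np.array([.4797,.2848])
m=np.array([.5195,.3775])-a; print(np.linalg.norm(m),np.degrees(np.arctan2(*m[::-1])))
t0=np.degrees(np.arctan2(*(p0-a)[::-1])); t1=np.degrees(np.arctan2(*m[::-1])); r=np.linalg.norm(p0-a); print(r,t0,t1)
th=np.radians(np.linspace(t0,t1,17)); q=a+.085*np.c_[np.cos(th),np.sin(th)]
print(np.round(np.diff(q,axis=0)*1000,1).tolist(),(t1-t0)/16)
E
```

```text
0.13044634912484138 108.08770592583629
0.08618456938454822 158.70474562039925 108.08770592583629
[[1.8, 4.3], [2.1, 4.2], [2.3, 4.1], [2.5, 4.0], [2.7, 3.8], [2.9, 3.7], [3.1, 3.5], [3.3, 3.3], [3.5, 3.1], [3.7, 2.9], [3.8, 2.7], [4.0, 2.5], [4.1, 2.3], [4.2, 2.1], [4.3, 1.8], [4.4, 1.6]] -3.163564980910185
```

Request:
{"method": "move_arm", "body": {"increments": "1.8 4.3 0 0 0 -3.2 230;2.1 4.2 0 0 0 -3.2 230;2.3 4.1 0 0 0 -3.2 230;2.5 4 0 0 0 -3.2 230;2.7 3.8 0 0 0 -3.2 230;2.9 3.7 0 0 0 -3.2 230;3.1 3.5 0 0 0 -3.2 230;3.3 3.3 0 0 0 -3.2 230"}}

```text
time: 4.68
position: [0.5022, 0.3153, 0.1083]
tool_rot: [1.248, 2.882, 0.002]
ft_force: [-1.1, -1.1, 5.8]
grip_width: 0.177
grip_force: 15.0
```

Request:
{"method": "move_arm", "body": {"increments": "3.5 3.1 0 0 0 -3.2 230;3.7 2.9 0 0 0 -3.2 230;3.8 2.7 0 0 0 -3.2 230;4 2.5 0 0 0 -3.2 230;4.1 2.3 0 0 0 -3.2 230;4.2 2.1 0 0 0 -3.2 230;4.3 1.8 0 0 0 -3.2 230;4.4 1.6 0 0 0 -3.2 230"}}

```text
time: 5.35
position: [0.5344, 0.334, 0.1084]
tool_rot: [1.855, 2.534, 0.001]
ft_force: [-0.7, -2.7, 6.0]
grip_width: 0.18
grip_force: 15.0
```

Request:
{"method": "move_arm", "body": {"increments": "0 0 0 0 0 0 230;0 0 0 0 0 0 230;0 0 0 0 0 0 230;0 0 0 0 0 0 170;0 0 0 0 0 0 110;0 0 0 0 0 0 110;0 0 0 0 0 0 110;0 0 0 0 0 0 110"}}

```text
time: 6.02
position: [0.5331, 0.3341, 0.1068]
tool_rot: [-1.852, -2.538, 0.001]
ft_force: [0.4, -1.4, -0.5]
grip_width: 0.472
grip_force: 0.0
```

Request:
{"method": "move_arm", "body": {"increments": "0 0 30 0 0 0 110;0 0 40 0 0 0 110;0 0 40 0 0 0 110;0 0 30 0 0 0 110;0 0 0 0 0 0 110;0 0 0 0 0 0 110;0 0 0 0 0 0 110;0 0 0 0 0 0 110"}}

```text
time: 6.68
position: [0.5326, 0.3338, 0.2453]
tool_rot: [-1.851, -2.537, 0.005]
ft_force: [0.4, 0.0, -1.5]
grip_width: 0.568
grip_force: 0.0
```

```bash
python3 - <<'E'
from h import *
p=ctrl.get_image("wrist"); save(p,"w2"); w=cloud(p); s=ctrl.get_state()
f=p["frame"]; hsv=cv2.cvtColor(f,cv2.COLOR_RGB2HSV); H,S=hsv[...,0],hsv[...,1]
x,y,h=w[...,0],w[...,1],w[...,2]
R0=(x>.42)&(x<.66)&(y>.2)&(y<.46)
b=(H>100)&(H<125)&(S>120)&R0
post=w[b&(h>.118)&(h<.13)]; print(len(post),np.round(post.mean(0),4))
bar=w[b&(h>.066)&(h<.08)]; print(cv2.minAreaRect((bar[:,:2]*1000).astype(np.float32)))
r=((H<6)|(H>174))&(S>150)&(h>.05)&(h<.09)&R0; m=np.median(w[r],0); print("red",r.sum(),m)
a=np.array([.5600,.2535])
print([np.degrees(np.arctan2(*(q[:2]-a)[::-1])) for q in (post.mean(0),m)])
print(s["time"],s["position"],s["grip_width"],np.degrees(np.arctan2(*rot(s["tool_rot"])[[1,0],1])))
E
```

```text
249 [0.5342 0.3358 0.123 ]
((540.7132568359375, 313.9892578125), (13.979185104370117, 97.86953735351562), 17.465360641479492)
red 183 [0.51965213 0.37652452 0.06440363]
[np.float64(107.36794313964602), np.float64(108.15773594518576)]
6.7333 [0.53260005 0.33375818 0.24526443] 0.5684316612428022 17.758882344102876
```

View pics/w2.png

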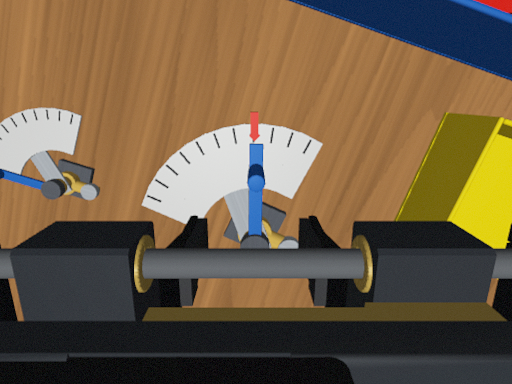

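The lever bar at (255,190) lines up with the red marker at (254,127); they measure 107.4° and 108.2°, within 0.02 rad. Next I go above the black plate.

Request:
{"method": "move_arm", "body": {"increments": "-2 -33 0 0 0 5.1 110;-2 -33 0 0 0 5.1 110;-2 -33 0 0 0 5.1 110;-2 -33 0 0 0 5.1 110;-2 -33 0 0 0 5.1 110;-2 -33 0 0 0 5.1 110;-2 -33 0 0 0 5.1 110;-2 -33 0 0 0 5.1 110"}}

```text
time: 7.4
position: [0.5165, 0.0685, 0.246]
tool_rot: [-0.844, -3.024, 0.002]
ft_force: [-0.2, -0.4, 0.4]
grip_width: 0.566
grip_force: 0.0
```

Request:
{"method": "move_arm", "body": {"increments": "-2 -34 0 0 0 5.1 110;-2 -34 0 0 0 5.1 110;-2 -34 0 0 0 5.1 110;-2 -34 0 0 0 5.1 110;-2 -34 0 0 0 5.1 110;-2 -34 0 0 0 5.1 110;-2 -34 0 0 0 5.1 110;-2 -34 0 0 0 5.1 110"}}

```text
time: 8.07
position: [0.5006, -0.2032, 0.2462]
tool_rot: [0.263, -3.129, -0.001]
ft_force: [0.3, 1.0, 0.1]
grip_width: 0.568
grip_force: 0.0
```

Request:
{"method": "move_arm", "body": {"increments": "0 0 0 0 0 0 110;0 0 0 0 0 0 110;0 0 0 0 0 0 110;0 0 0 0 0 0 110;0 0 0 0 0 0 110;0 0 0 0 0 0 110;0 0 0 0 0 0 110;0 0 0 0 0 0 110"}}

```text
time: 8.73
position: [0.5017, -0.2013, 0.2473]
tool_rot: [-0.257, 3.131, 0.0]
ft_force: [0.3, -0.3, -0.9]
grip_width: 0.566
grip_force: 0.0
```

```bash
cat > wp.py <<'E'
from m import rect
from h import *
E
sed -i 's/^for n in/if __name__=="__main__":\n  for n in/' m.py; python3 - <<'E'
import re
s=open('m.py').read().split('\n'); i=[k for k,l in enumerate(s) if l.startswith('  for n in')][0]
open('m.py','w').write('\n'.join(s[:i+1]+['  '+l for l in s[i+1:]]))
E
python3 - <<'E'
from wp import *
p=ctrl.get_image("wrist"); save(p,"w3"); w=cloud(p); s=ctrl.get_state()
x,y,h=w[...,0],w[...,1],w[...,2]
b=(x>.42)&(x<.6)&(abs(y+.204)<.035)&(h>.134)&(h<.15)
print(rect(w[b]),b.sum(),np.median(w[b],0))
print(s["time"],s["position"],s["grip_width"],np.degrees(np.arctan2(*rot(s["tool_rot"])[[1,0],1])),rot(s["tool_rot"])[:,2])
E
```

```text
(array([ 498.8, -202.9]), 50.1, 9.9, 9.2) 745 [ 0.49746234 -0.20351413  0.14245856]
8.7833 [ 0.50163881 -0.20148739  0.24734161] 0.5669305855569662 99.38598200411968 [ 1.80960535e-04  1.87583682e-04 -9.99999966e-01]
```

View pics/w3.png

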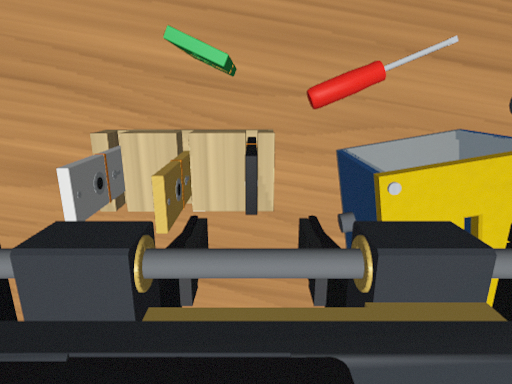

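The black plate at (251,175) lies parallel to the pads and between the fingers. I descend and grip.

Request:
{"method": "move_arm", "body": {"increments": "-2.5 -1.5 -20 0 0 0 110;0 0 -30 0 0 0 110;0 0 -30 0 0 0 110;0 0 -25 0 0 0 110;0 0 -15 0 0 0 110;0 0 0 0 0 0 110;0 0 0 0 0 0 240;0 0 0 0 0 0 240", "grip_force": 25}}

```text
time: 9.45
position: [0.4999, -0.2038, 0.1285]
tool_rot: [-0.256, 3.129, -0.001]
ft_force: [0.5, 0.5, 0.2]
grip_width: 0.487
grip_force: 0.0
```

Request:
{"method": "move_arm", "body": {"increments": "0 0 0 0 0 0 240;0 0 0 0 0 0 240;0 0 0 0 0 0 240;0 0 0 0 0 0 240;0 0 0 0 0 0 240;0 0 0 0 0 0 240;0 0 0 0 0 0 240;0 0 0 0 0 0 240"}}

```text
time: 10.12
position: [0.4992, -0.2034, 0.1276]
tool_rot: [-0.256, 3.131, 0.0]
ft_force: [0.4, -0.4, 3.2]
grip_width: 0.112
grip_force: 25.0
```

Gripped at 9.7 mm. I lift, then carry it over the slot.

Request:
{"method": "move_arm", "body": {"increments": "0 0 8 0 0 0 240;0 0 20 0 0 0 240;0 0 30 0 0 0 240;0 0 30 0 0 0 240;0 0 30 0 0 0 240;0 0 25 0 0 0 240;0 0 12 0 0 0 240;0 0 0 0 0 0 240"}}

```text
time: 10.78
position: [0.5002, -0.204, 0.285]
tool_rot: [-0.256, 3.126, -0.002]
ft_force: [0.0, 0.2, -2.1]
grip_width: 0.113
grip_force: 25.0
```

Request:
{"method": "move_arm", "body": {"increments": "2 20 0 0 0 1.2 240;3 28 0 0 0 1.2 240;3 28 0 0 0 1.2 240;3 28 0 0 0 1.2 240;3 28 0 0 0 1.2 240;3 26 0 0 0 1.2 240;3 22 0 0 0 1.2 240;1.5 16 0 0 0 1.3 240"}}

```text
time: 11.45
position: [0.5199, -0.0046, 0.2804]
tool_rot: [0.525, -3.094, -0.001]
ft_force: [-1.5, -0.9, -1.4]
grip_width: 0.115
grip_force: 25.0
```

Request:
{"method": "move_arm", "body": {"increments": "0 0 0 0 0 0 240;0 0 0 0 0 0 240;0 0 0 0 0 0 240;0 0 0 0 0 0 240;0 0 0 0 0 0 240;0 0 0 0 0 0 240;0 0 0 0 0 0 240;0 0 0 0 0 0 240"}}

```text
time: 12.12
position: [0.5205, -0.0078, 0.2824]
tool_rot: [-0.519, 3.098, 0.0]
ft_force: [0.2, -1.0, -2.8]
grip_width: 0.111
grip_force: 25.0
```

```bash
python3 - <<'E'
from wp import *
s=ctrl.get_state(); print(s["time"],s["position"],s["grip_width"],np.degrees(np.arctan2(*rot(s["tool_rot"])[[1,0],1])),s["ft_force"])
p=ctrl.get_image("wrist"); save(p,"w4"); w=cloud(p); np.savez("/tmp/w4.npz",w=w,f=p["frame"])
a=p["frame"]; q=ctrl.get_image("scene"); wq=cloud(q)
for nm,pp,ww in (("wrist",p,w),("scene",q,wq)):
    for r in ctrl.silhouettes("black_plate",pp)[:3]:
        P=ww[r["region"]]; P=P[~np.isnan(P[:,0])]; print(nm,r["score"],len(P),P.min(0).round(3),P.max(0).round(3),np.median(P,0).round(3))
cv2.imwrite("pics/ws4.png",np.hstack([a[:, :],cv2.resize(q["frame"][120:312,170:298],(256,384))])[...,::-1])
E
```

```text
12.1167 [ 0.52052025 -0.00777871  0.28236747] 0.11095879925351454 109.00796052787734 [ 0.15301882 -0.96340923 -2.80711637]
wrist 0.84 2452 [ 0.495 -0.02   0.139] [0.554 0.013 0.352] [ 0.502 -0.013  0.297]
scene 0.64 974 [ 0.319 -0.025  0.049] [0.547 0.243 0.298] [ 0.527 -0.012  0.225]
scene 0.57 1032 [ 0.394 -0.289 -0.002] [ 0.415 -0.24   0.132] [ 0.405 -0.265  0.072]
```

View pics/ws4.png

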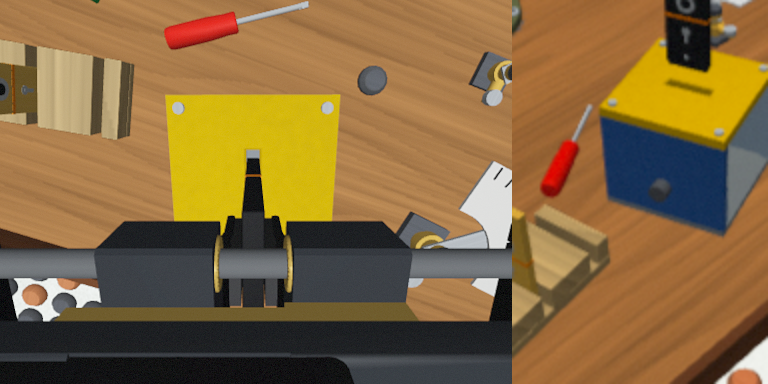

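The plate hangs over the slot; in the wrist view the far end of the slot is at (252,153) and the plate edge runs below it. I check the sideways offset in the tool frame with a new measurement from this same picture.

```bash
python3 - <<'E'
from wp import *
z=np.load("/tmp/w4.npz"); w=z["w"]; f=z["f"]; hsv=cv2.cvtColor(f,cv2.COLOR_RGB2HSV); H,S,V=[hsv[...,i].astype(int) for i in range(3)]
th=np.radians(18.9); ex=np.array([np.cos(th),np.sin(th)]); ey=np.array([-ex[1],ex[0]])
d=w[...,:2]-np.array([.5205,-.0078]); lx,ly=d@ex*1000,d@ey*1000; h=w[...,2]
yel=(H>20)&(H<35)&(S>150)&(V>120)&(abs(h-.14)<.006)
for r in range(146,160,2):
    c=np.where(yel[r])[0]; L=c[c<252].max(); Rr=c[c>254].min() if (c>254).any() else -1
    print(r,L,Rr,ly[r,L].round(1),ly[r,Rr].round(1),lx[r,L].round(1))
print("yellow edges",rect(w[yel]))
for r in range(160,215,8):
    c=np.where((abs(ly[r])<12)&(h[r]>.15)&(V[r]<90))[0]
    if len(c): print(r,c.min(),c.max(),ly[r,c.min()].round(1),ly[r,c.max()].round(1),np.median(lx[r,c]).round(1),np.median(h[r,c]).round(3))
E
```

```text
146 251 255 -1.3 2.3 -30.1
148 251 255 -1.3 2.3 -28.0
150 245 260 -6.7 6.8 -26.2
152 245 260 -6.7 6.8 -24.3
154 245 260 -6.7 6.8 -22.5
156 245 260 -6.7 6.8 -20.5
158 245 259 -6.7 6.0 -18.7
yellow edges (array([511.8, -10.9]), 150.5, 129.0, -71.0)
160 247 258 -4.2 4.3 -25.1 0.181
168 247 259 -3.7 4.5 -25.1 0.21
184 245 261 -4.2 4.9 -25.1 0.252
192 244 261 -4.4 4.4 -25.3 0.268
200 244 262 -4.0 4.5 -25.2 0.281
208 243 263 -4.2 4.6 -25.3 0.293
```

The plate is centred to about 0.2 mm and square to the slot, so I lower it.

Request:
{"method": "move_arm", "body": {"increments": "0 0 -10 0 0 0 240;0 0 -10 0 0 0 240;0 0 -4 0 0 0 240;0 0 -3 0 0 0 240;0 0 -3 0 0 0 240;0 0 -3 0 0 0 240;0 0 -3 0 0 0 240;0 0 -3 0 0 0 240"}}

```text
time: 12.98
position: [0.5206, -0.0074, 0.2432]
tool_rot: [-0.52, 3.098, 0.0]
ft_force: [-1.0, -0.0, -1.9]
grip_width: 0.117
grip_force: 25.0
```

Request:
{"method": "move_arm", "body": {"increments": "0 0 -6 0 0 0 240;0 0 -6 0 0 0 240;0 0 -6 0 0 0 240;0 0 -6 0 0 0 240;0 0 -6 0 0 0 240;0 0 -6 0 0 0 240;0 0 -4 0 0 0 240;0 0 0 0 0 0 240"}}

```text
time: 13.65
position: [0.5199, -0.0074, 0.2021]
tool_rot: [0.519, -3.097, -0.0]
ft_force: [-0.1, 0.7, -2.1]
grip_width: 0.115
grip_force: 25.0
```

Request:
{"method": "move_arm", "body": {"increments": "0 0 -5 0 0 0 240;0 0 -5 0 0 0 240;0 0 -2.5 0 0 0 240;0 0 0 0 0 0 240;0 0 0 0 0 0 240;0 0 0 0 0 0 240;0 0 0 0 0 0 240;0 0 0 0 0 0 240"}}

```text
time: 14.32
position: [0.5207, -0.0073, 0.191]
tool_rot: [-0.52, 3.098, 0.0]
ft_force: [-0.3, -0.3, -2.1]
grip_width: 0.112
grip_force: 25.0
```

```bash
python3 - <<'E'
from wp import *
s=ctrl.get_state(); print(s["time"],s["position"],s["ft_force"],s["grip_force"],s["grip_width"])
p=ctrl.get_image("scene"); w=cloud(p); f=p["frame"]
hsv=cv2.cvtColor(f,cv2.COLOR_RGB2HSV); H,S,V=[hsv[...,i].astype(int) for i in range(3)]
o=(H>5)&(H<19)&(S>150)&(abs(w[...,0]-.52)<.04)&(abs(w[...,1]+.008)<.03); print("orange",o.sum(),np.median(w[o],0) if o.any() else "")
cv2.imwrite("pics/end.png",cv2.resize(f[100:260,160:400],(720,480))[...,::-1])
E
```

```text
14.3167 [ 0.52070438 -0.0073461   0.19103749] [-0.3257703  -0.32422929 -2.09182781] 24.999131499789655 0.11152233232703503
orange 62 [ 0.52599799 -0.01272405  0.14158973]
```

View pics/end.png

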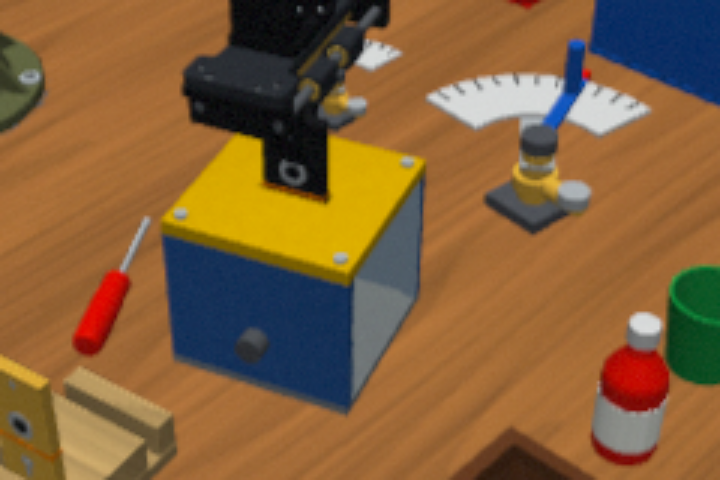

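The orange line at (296,193) is level with the yellow top (measured at 141 mm). The only load is the plate's weight, and the lever at (575,65) points at the marker. I hand the job in.

```bash
python3 -c "from bench import ctrl; print(ctrl.close_job())"
```

```text
the job is handed in; nothing more can be done
None
```

I handed in the job at about 14 s of the 64 s allowed: the lever is within about 0.02 rad of the red marker and released, and the black plate hangs upright in the slot, held at 25 N, with its orange line about 1–2 mm above the yellow top. The hand-in call returned no verdict.

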